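# Fit the sanding drum to the rotary tool

## Task

Take the cylindrical sanding drum out of the rack, set its shank fully home in the open collet of the rotary tool that leans in its cradle, then swing the lever of the collet nut clockwise as far as it will go so that the collet grips. Leave the cone and the ball in the rack and do not disturb the other things on the bench.

Things in the scene. Friction and masses are not known exactly. Their poses are not given: they have to be found in the camera images.
- sanding_drum: Sanding drum, upright in the rack: terracotta-coloured abrasive head, a plain cylinder 30 mm in diameter, 45 mm tall, with a small steel disc on top; steel shank 10 mm diameter, 50 mm long, with a rounded end. About 90 g. Origin: centre of the shank's free (lower) end; z runs along the axis to the head, which spans z = 50 to 95 mm
- collet_mouth (a point): Centre of the collet's mouth, in its flat steel face, 160 mm above the bench. z points out along the bore's axis, leaning 32 degrees from vertical; x points across the face to its higher side. Bore 12.5 mm wide while the nut is open, 36 mm deep to a flat floor: with a shank fully home the drum's underside is 14 mm above the mouth. Three small jaws just inside close on the shank as the nut turns
- collet_nut (a joint): Angle (rad) of the steel collet nut, a ring 52 mm in diameter around the mouth, its top 1 mm below the face: 0 = fully open, growing clockwise as seen looking down into the bore, stop at 1.3. Starts nearly open (0 to 0.25); the jaws meet the shank at about 1.0 and grip hardest at the stop. Stays where it is left; turning takes 2 to 4 N at the knob
- lever_knob (a point): Point on the centre line of the black knob at the end of the nut's lever. Knob: 18 mm diameter, 56 mm long, parallel to the bore's axis and 85 mm from it; it ends 18 mm above this point and 38 mm below; the 12 mm lever bar joins it 32 mm below. The point is 20 mm above the plane of the mouth. At nut angle 0 it lies 112 degrees from the mouth's x axis towards its y axis, at 1.3 about 38 degrees
- handpiece: Fixed plywood cradle, 180 x 130 mm, with a black rotary tool (62 mm diameter, 150 mm long) leaning in it, collet end up. Origin: on the bench straight below the collet's mouth; the cradle runs from -20 to +160 mm along its x axis, its cheeks reach 78 mm up, and the collet leans to its -x side
- rack: Plywood rack, 70 x 210 x 50 mm, fixed; three holes 12 mm wide and 36 mm deep in a row along its y axis at -65, 0 and +65 mm, holding drum, cone and ball in any order; the underside of a head stands 14 mm above the rack's top. Origin: centre of its underside
- cone_stone: Attachment to leave in the rack: conical head, 34 mm diameter narrowing upward to 12 mm, 45 mm tall, same shank. Origin: free end of the shank
- ball_stone: Attachment to leave in the rack: ball head 38 mm diameter, top 86 mm above the shank's end, same shank. Origin: free end of the shank
- tub_near: White lidded paint tub, 78 mm diameter, 50 mm tall, standing between the task's things. Origin: centre of underside
- tub_side: White lidded paint tub, 78 mm diameter, 50 mm tall, on the right of the bench. Origin: centre of underside
- tape_roll: Roll of tape lying flat, 100 mm diameter, 25 mm tall. Origin: centre of underside
- cup: White plastic cup standing upside down, 74 mm wide, 95 mm tall. Origin: centre of underside
- paint_bottle: Squeeze bottle of paint, 60 mm diameter, 170 mm tall. Origin: centre of underside
- brush: Paint brush lying flat on the right of the bench. Origin: underside at its middle
Mind the look-alikes: they are no part of the job. Leave any green or purple look-alike of the sanding_drum alone.

How it is judged (in metres and radians):
On the way, in this order (a step that is already met when the one before it is completed fails the run):
1. the drum's shank is fully home in the collet while the nut is still open (z of sanding_drum in the frame of collet_mouth below -0.032 m and x of sanding_drum in the frame of collet_mouth between -0.004 and 0.004 m and y of sanding_drum in the frame of collet_mouth between -0.004 and 0.004 m and angle between the z axis of sanding_drum and the z axis of collet_mouth, either way round below 0.15 rad and value of joint collet_nut below 0.6 rad), for 0.2 s.
2. the nut is turned until the collet grips (z of sanding_drum in the frame of collet_mouth below -0.032 m and x of sanding_drum in the frame of collet_mouth between -0.004 and 0.004 m and y of sanding_drum in the frame of collet_mouth between -0.004 and 0.004 m and angle between the z axis of sanding_drum and the z axis of collet_mouth, either way round below 0.15 rad and value of joint collet_nut above 1.15 rad), for 0.2 s.
At the end, for the whole second after the job is handed in: The sanding drum's shank is in the collet with its end at least 32 mm below the mouth (36 mm is fully home), within 4 mm of the bore's axis and 0.15 rad of its direction, the nut stands beyond 1.15 rad, the drum is at rest, and the cone and the ball are within 20 mm of where they were (all of step 2 and linear speed of sanding_drum below 0.02 m/s and distance of each of cone_stone, ball_stone from where it was at the start of the episode below 0.02 m); the robot touches nothing.
It fails at once if the cone or the ball moved by more than 20 mm (distance of any of cone_stone, ball_stone from where it was at the start of the episode above 0.02 m).
It fails at once if another thing on the bench moved by more than 40 mm (distance of any of tub_near, tub_side, tape_roll, cup, paint_bottle, brush from where it was at the start of the episode above 0.04 m).
It also fails if it takes over 58 s, if anything falls off the work surface, if the arm or the gripper's body presses on something with over 40 N, if the wrist force passes 120 N, or if a joint passes its speed limit or range.

## Robot

A 6-joint arm with a two-finger parallel gripper is mounted at the origin on the work surface. World frame = base frame: x ahead of the robot, y to its left, z up, the work surface at z = 0. Lengths are in mm, angles in rad, forces in N, time in s.
With the tool pointing down it reaches from about 325 to 750 mm from the base axis. Payload 7.6 kg.
Tool frame: the origin (TCP) lies midway between the tips of the shut fingers; the grasp point (between the pads) lies r.tcp_to_grasp behind it (r.tcp_to_grasp is the distance from the TCP to the grasp point, in mm); z points along the fingers, y is the line along which they close (so a half turn about z gives the same grasp; the last joint's range is limited). The gripper opens to 85 mm and grips with 20 to 120 N. Pads are 22 mm wide; open, the fingers measure 114 mm over their backs; the gripper's body (76 mm by 85 mm) begins 54 mm behind the grasp point. The pads swing forward as they close: fully open they stand 13 mm farther back than shut.
Start: joints at [1.113, 0.052, 1.401, -0, 1.689, -0.07], TCP at [198.516, 486.042, 231.323] pointing down, gripper open.
Joint ranges: [-2.9, 2.9], [-0.91, 2.17], [0.12, 2.37], [-1.06, 4.2], [0.26, 2.73], [-2.93, 2.93]. Speed limits (rad/s): [2.57, 2.57, 3.01, 3.14, 3.14, 3.14].

## Interface

Orientations are given as a 3x3 rotation matrix whose columns are the frame's x, y, z axes.
In Python, from station import r gives the robot as it stands. Calls block until the motion is done:
- r.goto(position, orientation): joint-space move of the TCP to a pose.
- r.move_linear(position, rotation=None, speed=150, guard=None): straight line of the TCP; rotation=None keeps the orientation; speed is the mean speed in mm/s. With guard (N) it stops when the force on the tool has changed by that much, and returns True; else False.
- r.movej(angles): joint-space move.
- r.grip(opening, squeeze=None): finger opening in mm; squeeze is the grip in N (None keeps the last); returns when the fingers have stopped.
- r.hold(seconds).
- r.solve_ik(position, orientation): joint angles nearest the present ones, or None.
- r.read_state(): the state.
- r.camera(name): name is "scene" or "top" or "wrist"; returns a dict with "frame" (420x560x3 uint8, red, green, blue), "range_z" (420x560 float32, mm along the optical axis (not along the pixel's ray), 0 where there is no reading), "vertical_fov" (degrees; the focal length in pixels is half the picture's height over the tangent of half this angle, whatever the lens; pixels are square), "cx", "cy" (the principal point, pixels), "D" ([k1, k2, p1, p2, k3] as OpenCV has them; the pictures are not rectified), "rvec" (rotation vector, rad) and "tvec" (3), from world to camera coordinates, as OpenCV has them; the wrist camera has in their place "tool_from_camera" (4x4, takes a point from camera to tool coordinates, whose origin is the TCP and whose axes are the flange's). Camera axes: x right, y down, z forward; pixel columns grow to the right and rows downward; lengths in mm; the calibration is good to about 2 mm. A picture is of the moment at which its call begins: read the wrist's pose just before it.
A pose or a line that the arm cannot do raises r.IKError and nothing moves.
- r.sign_off(): hands the job in; it is judged then, once.
The state is a dict: "t": time; "q": joint angles; "qd": joint speeds; "joint_efforts": joint torques, N m; "ee_pos": TCP position; "tool_rot": TCP orientation; "wrist_force": force on the tool from outside, world axes, zero at the start; "wrist_torque": the same for the moment, N m; "gripper_width": finger opening in mm; "grasp_force": force on a finger pad.
Only numpy, scipy, OpenCV 4.12 (cv2) and the standard library are available. Lean on these libraries where they do the work, as an engineer would, in place of code of your own. Each camera call takes 0.05 s, during which the arm holds its last target. There are 200 camera calls.

## Working session

There is one attempt and no reset: what is moved stays moved. The work goes in short steps, each a Python script; the robot and the scene stay as the last script left them, time stands still between calls to the robot, and variables do not carry over. Pictures are saved under pics/ and viewed, at most 11 in all, crops included, and the job is handed in when it is done.

```bash
mkdir -p pics; ls
cat > h.py <<'E'
import numpy as np, cv2
from station import r
def K(c):
    h=c["frame"].shape[0]; f=h/2/np.tan(np.radians(c["vertical_fov"])/2)
    return np.array([[f,0,c["cx"]],[0,f,c["cy"]],[0,0,1.]])
def cam2world(c,st=None):
    T=np.eye(4)
    if "rvec" in c:
        R=cv2.Rodrigues(np.array(c["rvec"],float))[0]
        T[:3,:3]=R.T; T[:3,3]=-R.T@np.array(c["tvec"],float).ravel()
        return T
    T[:3,:3]=st["tool_rot"]; T[:3,3]=st["ee_pos"]
    return T@np.array(c["tool_from_camera"])
def rays(c,uv):
    p=cv2.undistortPoints(np.array(uv,float).reshape(-1,1,2),K(c),np.array(c["D"],float)).reshape(-1,2)
    return np.c_[p,np.ones(len(p))]
def onplane(c,T,uv,z):
    d=rays(c,uv)@T[:3,:3].T; o=T[:3,3]
    return o+d*((z-o[2])/d[:,2])[:,None]
def cloud(c,T,mask):
    v,u=np.nonzero(mask&(c["range_z"]>0))
    return (rays(c,np.c_[u,v])*c["range_z"][v,u][:,None])@T[:3,:3].T+T[:3,3]
def save(c,n): cv2.imwrite("pics/"+n,c["frame"][:,:,::-1])
E
python3 - <<'E'
from h import *
import pickle
d={n:r.camera(n) for n in("scene","top")}
pickle.dump(d,open("d.pkl","wb"))
for n in d: save(d[n],n+"0.png"); print(n,cam2world(d[n]).round(2),d[n]["D"])
print(r.tcp_to_grasp)
E
```

```text
pics
scene [[ 6.80000e-01  5.40000e-01 -4.90000e-01  1.08586e+03]
 [ 7.30000e-01 -5.10000e-01  4.60000e-01 -4.98110e+02]
 [-1.00000e-02 -6.70000e-01 -7.40000e-01  9.07840e+02]
 [ 0.00000e+00  0.00000e+00  0.00000e+00  1.00000e+00]] [-0.0332062  0.         0.         0.         0.       ]
top [[ 1.00000e-02 -9.80000e-01  2.00000e-01  3.22180e+02]
 [-1.00000e+00 -1.00000e-02  1.00000e-02 -1.05100e+01]
 [-0.00000e+00 -2.00000e-01 -9.80000e-01  1.32842e+03]
 [ 0.00000e+00  0.00000e+00  0.00000e+00  1.00000e+00]] [-0.07492593  0.          0.          0.          0.        ]
18.700000000000003
```

View pics/scene0.png

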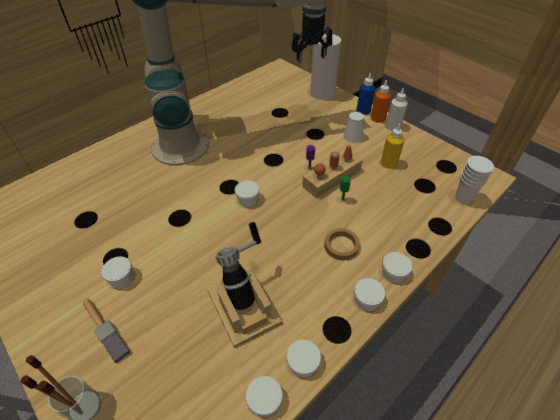

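View pics/top0.png

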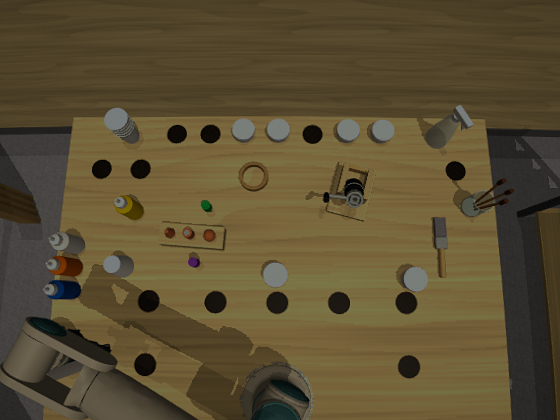

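The scene view shows the rack with the ball (320,170), drum (335,158) and cone (348,152). The purple (311,153) and green (345,185) look-alikes stand outside it. In the top view the heads are at (209,236), (188,233) and (169,232), the collet is at about (354,200) and the black knob at about (325,197). The candidates for the drum are the middle terracotta head in the rack and the purple and green drums. The middle one fits because it is terracotta, cylindrical and in the rack. I'll confirm that in a crop and measure.

Run:
```python
from h import *
import pickle
d=pickle.load(open("d.pkl","rb"))
a=cv2.resize(d["scene"]["frame"][125:215,290:370],None,fx=4.5,fy=4.5,interpolation=2)
b=cv2.resize(d["scene"]["frame"][215:305,200:280],None,fx=4.5,fy=4.5,interpolation=2)
cv2.imwrite("pics/crop.png",np.hstack([a,b])[:,:,::-1])
for n,box in (("top",(150,240,310,385)),("scene",(210,345,195,290))):
    c=d[n];T=cam2world(c);M=np.zeros((420,560),bool);M[box[0]:box[1],box[2]:box[3]]=1
    P=cloud(c,T,M); P=P[P[:,2]>140]
    print(n,len(P)); print(P[np.argsort(-P[:,2])][::max(1,len(P)//30)].round(0).tolist())
c=d["top"];T=cam2world(c);hsv=cv2.cvtColor(c["frame"],cv2.COLOR_RGB2HSV)
M=np.zeros((420,560),bool);M[215:255,155:230]=1
P=cloud(c,T,M);Q=P[(P[:,2]>44)&(P[:,2]<56)]
print("rack",cv2.minAreaRect(Q[:,:2].astype(np.float32)),np.median(Q,0))
Q=P[P[:,2]>75]; 
from scipy.cluster.vq import kmeans2
ce,l=kmeans2(Q,Q[[Q[:,1].argmin(),np.argsort(Q[:,1])[len(Q)//2],Q[:,1].argmax()]],minit='matrix')
for k in range(3): print(ce[k].round(1),Q[l==k].max(0).round(1),Q[l==k].min(0).round(1),(l==k).sum())
```

```text
top 373
[[600.0, -140.0, 192.0], [598.0, -144.0, 187.0], [596.0, -150.0, 184.0], [613.0, -142.0, 175.0], [627.0, -229.0, 172.0], [621.0, -224.0, 170.0], [625.0, -218.0, 168.0], [622.0, -236.0, 167.0], [610.0, -227.0, 166.0], [610.0, -254.0, 165.0], [623.0, -147.0, 163.0], [614.0, -246.0, 162.0], [608.0, -237.0, 162.0], [614.0, -207.0, 160.0], [633.0, -226.0, 159.0], [594.0, -234.0, 158.0], [600.0, -249.0, 157.0], [603.0, -219.0, 156.0], [621.0, -139.0, 155.0], [616.0, -184.0, 154.0], [598.0, -235.0, 153.0], [625.0, -151.0, 152.0], [622.0, -157.0, 152.0], [601.0, -208.0, 151.0], [623.0, -236.0, 150.0], [617.0, -157.0, 150.0], [620.0, -170.0, 149.0], [589.0, -214.0, 149.0], [608.0, -251.0, 148.0], [624.0, -240.0, 146.0], [587.0, -224.0, 144.0], [613.0, -253.0, 141.0]]
scene 617
[[605.0, -141.0, 192.0], [608.0, -141.0, 187.0], [608.0, -148.0, 182.0], [609.0, -149.0, 176.0], [622.0, -244.0, 172.0], [627.0, -224.0, 170.0], [633.0, -225.0, 169.0], [619.0, -247.0, 168.0], [617.0, -252.0, 167.0], [614.0, -250.0, 166.0], [607.0, -248.0, 165.0], [633.0, -241.0, 164.0], [614.0, -230.0, 163.0], [621.0, -148.0, 162.0], [605.0, -217.0, 161.0], [597.0, -253.0, 160.0], [598.0, -239.0, 158.0], [623.0, -150.0, 157.0], [606.0, -224.0, 156.0], [626.0, -210.0, 155.0], [633.0, -219.0, 155.0], [623.0, -253.0, 154.0], [595.0, -253.0, 153.0], [599.0, -210.0, 153.0], [620.0, -187.0, 152.0], [620.0, -195.0, 151.0], [604.0, -211.0, 151.0], [624.0, -171.0, 150.0], [633.0, -213.0, 148.0], [606.0, -256.0, 147.0], [633.0, -232.0, 143.0]]
rack ((509.54461669921875, 278.4339294433594), (214.07704162597656, 71.25821685791016), 86.22251892089844) [503.62842639 274.53244404  50.35323125]
[502.8 209.5  93. ] [521.3 228.1 103. ] [486.3 193.4  76.1] 116
[507.6 274.8 105.1] [523.4 292.  114.2] [494.7 262.6  75.1] 99
[511.4 339.   93.5] [528.2 353.1 114.6] [499.2 328.6  75.5] 66
```

View pics/crop.png

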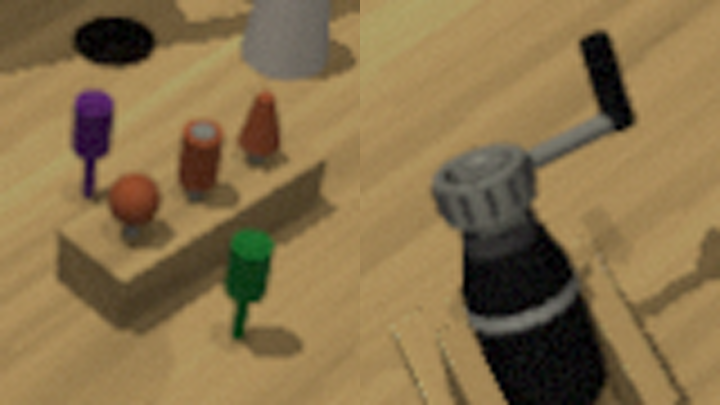

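The crop confirms it: the middle terracotta cylinder with the steel disc is the drum, and the green and purple ones stand on the bench. Next I'll look along the bore with the wrist camera.

```bash
cat >> h.py <<'E'
def frame(yaw,tilt=np.radians(32)):
    "mouth frame columns x,y,z; leaning to -x of yaw"
    h=np.array([np.cos(yaw),np.sin(yaw),0]);k=np.array([0,0,1.])
    z=-np.sin(tilt)*h+np.cos(tilt)*k; x=np.cos(tilt)*h+np.sin(tilt)*k
    return np.c_[x,np.cross(z,x),z]
def tool(B,phi):
    "tool pointing down -B.z, its y axis at angle phi from B.x towards B.y"
    z=-B[:,2]; y=np.cos(phi)*B[:,0]+np.sin(phi)*B[:,1]
    return np.c_[np.cross(y,z),y,z]
E
python3 - <<'E'
from h import *
import pickle
st=r.read_state();print(np.array(st["tool_rot"]).round(2),st["t"])
B=frame(np.radians(-9)); m=np.array([610,-235,160.])
best=None
for phi in np.radians([90,-90]):
    for h in (170,):
        q=r.solve_ik(m+h*B[:,2],tool(B,phi)); print(np.degrees(phi),h,None if q is None else np.round(q,2))
        if q is not None and (best is None or abs(q[5])<abs(best[1][5])): best=(phi,q,h)
phi,q,h=best
# rise first, then swing over
p=np.array(st["ee_pos"]);
r.move_linear(p+[0,0,100],speed=300)
r.goto(m+h*B[:,2],tool(B,phi)); r.hold(0.2)
st=r.read_state();c=r.camera("wrist");print(np.array(c["tool_from_camera"]).round(2),c["vertical_fov"],st["t"],st["q"])
save(c,"w1.png");pickle.dump((st,c),open("w1.pkl","wb"))
E
```

```text
[[-0.93  0.38 -0.  ]
 [ 0.38  0.93 -0.  ]
 [ 0.   -0.   -1.  ]] 0.1
90.0 170 [-0.57 -0.25  1.62  0.23  1.26 -2.  ]
-90.0 170 [-0.57 -0.25  1.62  0.23  1.26  1.14]
[[   0.     -0.96   -0.29   73.83]
 [   1.      0.      0.     -0.53]
 [  -0.     -0.29    0.96 -142.07]
 [   0.      0.      0.      1.  ]] 62.8223660110237 3.5083 [-0.57236839 -0.24539433  1.61860842  0.22715709  1.25685609  1.1409707 ]
```

View pics/w1.png

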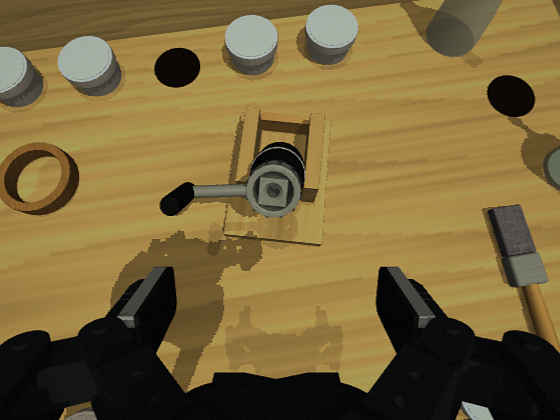

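The wrist view shows the collet face at about (274,191) with the dark bore at its centre, and the lever running left to the knob (177,198). I'll fit the face plane and bore centre from depth.

```bash
cat > col.py <<'E'
from h import *
import pickle,sys
st,c=pickle.load(open(sys.argv[1],"rb"));T=cam2world(c,st)
g=np.array(eval(sys.argv[2]),float)
v,u=np.mgrid[:420,:560];P=(rays(c,np.c_[u.ravel(),v.ravel()])*c["range_z"].ravel()[:,None])@T[:3,:3].T+T[:3,3]
B=frame(np.radians(-9)); g0=g
for it in range(3):
    L=(P-g0)@B; rho=np.hypot(L[:,0],L[:,1])
    S=(rho<24)&(rho>9)&(abs(L[:,2])<(12 if it==0 else 5))&(c["range_z"].ravel()>0)
    Q=P[S]; ce=Q.mean(0); n=np.linalg.svd(Q-ce)[2][2]; n*=np.sign(n[2])
    print(S.sum(),"normal",n.round(3),"tilt",np.degrees(np.arccos(n[2])).round(1),"yaw",np.degrees(np.arctan2(-n[1],-n[0])).round(1),"cen",ce.round(1))
    g0=ce
gray=cv2.cvtColor(c["frame"],cv2.COLOR_RGB2GRAY)
# dark bore blob near guess
pc=np.linalg.inv(T)@np.r_[g,1];uv=cv2.projectPoints(pc[:3].reshape(1,1,3),np.zeros(3),np.zeros(3),K(c),np.array(c["D"]))[0].ravel();print("proj guess",uv.round(1))
x0,y0=(uv-25).astype(int)
cr=c["frame"][y0:y0+50,x0:x0+50]
cv2.imwrite("pics/"+sys.argv[3],cv2.resize(cr,(500,500),interpolation=0)[:,:,::-1]);print("crop origin",x0,y0)
E
python3 col.py w1.pkl "[610,-235,160]" w1c.png
python3 - <<'E'
from h import *
import pickle
st,c=pickle.load(open("w1.pkl","rb"));T=cam2world(c,st)
print("bore@160",onplane(c,T,[[274,191]],160))
g=cv2.cvtColor(c["frame"],cv2.COLOR_RGB2GRAY);print(g[182:201,264:286])
E
```

```text
1286 normal [-0.464  0.097  0.88 ] tilt 28.3 yaw -11.8 cen [ 609.5 -234.3  160.6]
1165 normal [-0.489  0.114  0.865] tilt 30.1 yaw -13.1 cen [ 608.7 -233.7  161.3]
1171 normal [-0.489  0.117  0.865] tilt 30.2 yaw -13.5 cen [ 608.7 -233.5  161.3]
proj guess [276.5 184.2]
crop origin 251 159
bore@160 [[ 603.81291869 -231.68938374  160.        ]]
[[123 121 121 121 125 122 124 114  97  93 102 119 123 122 122 120 118 116
  116 116 115 117]
 [121 121 124 125 109  80  69  67  67  67  66  66  74  99 117 123 115 116
  116  97 108 118]
 [121 122 110  87  77  72  68  69  66  67  65  51  46  56  84 115 120 116
  115 117 118 118]
 [122 111  90  78  74  73  69  64  63  59  61  62  67  64  50  79 110 115
  116 119 118 119]
 [117  97  84  84  67  41  55  62  61  60  56  56  59  51  47  43  78 111
  121 118 119 120]
 [108  92  89  79  59  42  45  58  59  58  59  60  61  61  66  68  51  80
  112 121 119 122]
 [103  94  93  71  55  43  37  40  50  57  59  61  64  61  60  68  57  60
  110 122 120 122]
 [ 99  95  88  62  46  57  47  39  38  42  44  44  46  40  38  56  72  73
   98 117 123 123]
 [ 99  99 
[... 313 characters left out ...]
4  54  44  42  40  66  87  86
   89 111 120 121]
 [112 113 114 100  73  66  67  66  65  65  63  61  51  45  40  82  94  85
  104 117 120 117]
 [115 116 118 119  84  61  65  66  63  64  61  57  53  44  75  94  93  88
  103 116 116 114]
 [115 116 116 119 111  82  64  64  63  62  57  54  46  79 101  99  93  93
  113 116 111 113]
 [120 116 117 117 118 119 111  84  74  74  82  82 104 112 105 100  94 108
  115 112 111 117]
 [119 118 119 117 118 117 119 118 123 122 116 115 113 107 104  99 105 115
  114 110 113 119]
 [120 118 116 115 116 116 116 119 119 117 116 114 110 107 102 105 114 114
  111 110 115 119]
 [119 118 114 115 115 117 119 120 118 117 117 113 112 111 118 119 114 112
  111 114 117 118]]
```

View pics/w1c.png

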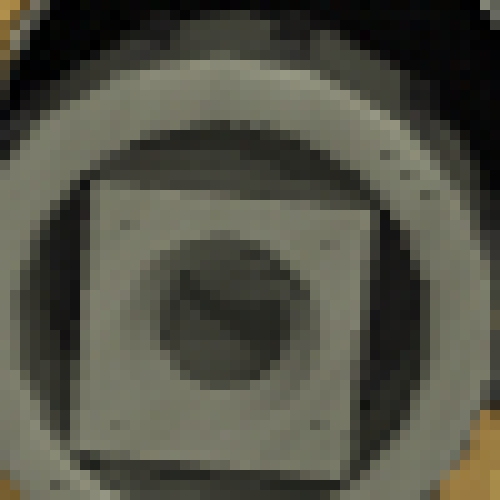

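The close crop shows the square steel face with corners near (260,177), (288,180), (285,206) and (258,204), and the bore at (274,190.5). I'll take one closer look for the fine fix.

```bash
python3 - <<'E'
from h import *
import pickle
st=r.read_state();R=np.array(st["tool_rot"]);m=np.array([604.5,-232,160.])
st0,c=pickle.load(open("w1.pkl","rb"));X=np.array(c["tool_from_camera"])
D=190
r.move_linear(m-D*(R@X[:3,2])-R@X[:3,3],speed=200);r.hold(0.2)
st=r.read_state();c=r.camera("wrist");pickle.dump((st,c),open("w2.pkl","wb"));T=cam2world(c,st)
x0,y0=220,150
big=cv2.resize(c["frame"][y0-40:y0+120,x0-130:x0+150],None,fx=2.8,fy=2.8,interpolation=0);cv2.imwrite("pics/w2c.png",big[:,:,::-1])
g=cv2.GaussianBlur(cv2.cvtColor(c["frame"],cv2.COLOR_RGB2GRAY),(3,3),0)
for th in (85,95,105):
    n,l,s,ce=cv2.connectedComponentsWithStats((g<th).astype(np.uint8))
    for i in range(1,n):
        if np.hypot(*(ce[i]-[280,210]))<40 and 100<s[i][4]<3000:
            k=max(cv2.findContours((l==i).astype(np.uint8),0,1)[0],key=len);h=cv2.convexHull(k)
            if len(h)>5: e=cv2.fitEllipse(h);print(th,s[i],ce[i].round(1),e,onplane(c,T,[e[0]],160).round(1))
print(st["t"],st["ee_pos"])
E
python3 col.py w2.pkl "[604.5,-232,160]" w2d.png
```

```text
85 [ 239  176   68   65 1363] [273.8 205.7] ((272.9309997558594, 208.1874237060547), (64.24414825439453, 68.27328491210938), 103.1880111694336) [[ 604.6 -230.7  160. ]]
85 [262 196  26  23 450] [273.7 206.8] ((273.9129333496094, 206.77120971679688), (23.297842025756836, 25.276548385620117), 101.23937225341797) [[ 605.4 -231.4  160. ]]
95 [ 239  176   69   66 1487] [273.9 206. ] ((272.971923828125, 208.21029663085938), (64.93158721923828, 68.95561218261719), 104.57369995117188) [[ 604.6 -230.7  160. ]]
95 [262 195  26  25 503] [273.8 206.7] ((273.8364562988281, 206.88754272460938), (23.62078094482422, 27.604228973388672), 106.940185546875) [[ 605.3 -231.3  160. ]]
105 [ 239  175   69   67 1610] [273.7 206.2] ((273.0010681152344, 208.09609985351562), (65.73042297363281, 69.51625061035156), 103.58430480957031) [[ 604.7 -230.8  160. ]]
105 [259 195  30  25 574] [273.9 207. ] ((273.9928283691406, 207.54046630859375), (24.614749908447266, 30.68695831298828), 117.0875244140625) [[ 604.9 -231.4  160. ]]
4.5583 [ 568.83253043 -226.923052    185.7389744 ]
4142 normal [-0.523  0.136  0.841] tilt 32.7 yaw -14.5 cen [ 605.6 -232.4  158.6]
3804 normal [-0.513  0.13   0.849] tilt 31.9 yaw -14.2 cen [ 605.7 -232.8  159.4]
3734 normal [-0.511  0.127  0.85 ] tilt 31.7 yaw -14.0 cen [ 606.2 -233.   159.8]
proj guess [275.3 208.1]
crop origin 250 183
```

View pics/w2c.png

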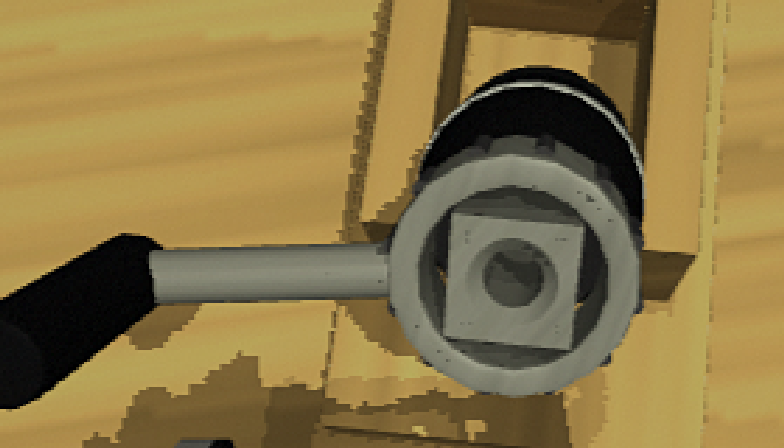

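The closer view puts the bore centre at about (273,208), i.e. mouth ≈ (604.9,-230.9,160), tilt 32° and yaw about -14°. The lever bar runs left to the knob at about (103,236). Next is a close look above the drum.

Run:
```python
from h import *
import pickle
st=r.read_state();p=np.array(st["ee_pos"]);R=np.array(st["tool_rot"])
B=np.eye(3)
for phi in np.radians([-3.8,176.2]):
    print(phi,r.solve_ik([508,275,230],tool(B,phi)))
phi=min(np.radians([-3.8,176.2]),key=lambda f:abs(r.solve_ik([508,275,230],tool(B,f))[5]))
r.move_linear(p-120*R[:,2],speed=300)
r.goto([508,275,230],tool(B,phi));r.grip(55);r.hold(0.2)
st=r.read_state();c=r.camera("wrist");save(c,"w3.png");pickle.dump((st,c),open("w3.pkl","wb"));T=cam2world(c,st)
M=np.ones((420,560),bool);P=cloud(c,T,M)
near=np.hypot(P[:,0]-508,P[:,1]-275)<25
Q=P[near&(P[:,2]>104)&(P[:,2]<120)];print(len(Q),Q.mean(0),Q.min(0),Q.max(0),np.median(Q[:,2]))
(x,y),rad=cv2.minEnclosingCircle(Q[:,:2].astype(np.float32));print(x,y,rad)
print(st["t"],st["q"],phi)
```

```text
-0.06632251157578452 [ 4.32246932e-01  2.01769535e-01  1.24053733e+00 -4.44089210e-16
  1.69928579e+00  4.98569443e-01]
3.0752701420140083 [ 4.32246932e-01  2.01769535e-01  1.24053733e+00 -4.44089210e-16
  1.69928579e+00 -2.64302321e+00]
1065 [509.81125563 279.85651766 108.34806085] [495.05531038 264.83535199 104.10258066] [524.60196408 293.98109551 111.15772414] 108.3530058023079
509.7975769042969 279.1488342285156 14.98279094696045
7.5583 [ 4.32243771e-01  2.01791775e-01  1.24051163e+00 -2.05444725e-05
  1.69928486e+00  4.98591926e-01] -0.06632251157578452
```

View pics/w3.png

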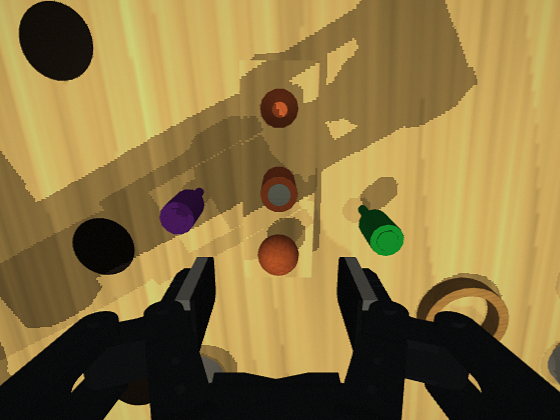

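The wrist view shows the drum with its steel disc at (279,192), between the cone (279,108) and the ball (278,255), and the look-alikes well to the sides. Picking it now.

Run:
```python
from h import *
import pickle
r.move_linear([509.8,279,110],speed=250);
print(r.move_linear([509.8,279,70],speed=120,guard=15))
r.grip(20,squeeze=70);s=r.read_state();print(s["gripper_width"],s["grasp_force"],s["ee_pos"],s["wrist_force"],r.tcp_to_grasp)
r.move_linear([509.8,279,80],speed=60);r.move_linear([509.8,279,230],speed=250);r.hold(0.2)
st=r.read_state();c=r.camera("wrist");save(c,"w4.png");pickle.dump((st,c),open("w4.pkl","wb"))
X=np.linalg.inv(np.array(c["tool_from_camera"]))
for z in (56,31,6):
    q=X@[0,0,z,1];print(z,cv2.projectPoints(q[:3].reshape(1,1,3),np.zeros(3),np.zeros(3),K(c),np.array(c["D"]))[0].ravel())
print(st["t"],st["gripper_width"])
cv2.imwrite("pics/w4c.png",cv2.resize(c["frame"][200:360,180:380],None,fx=3.5,fy=3.5,interpolation=0)[:,:,::-1])
```

```text
False
28.814025558367348 68.64479541778564 [510.53148472 279.34759565  71.44278647] [-0.11111172  0.75151584  4.56236999] 18.700000000000003
56 [276.53597631 228.86833829]
31 [276.59349789 245.22637689]
6 [276.66785856 266.37211526]
10.3417 28.26753060508985
```

View pics/w4c.png

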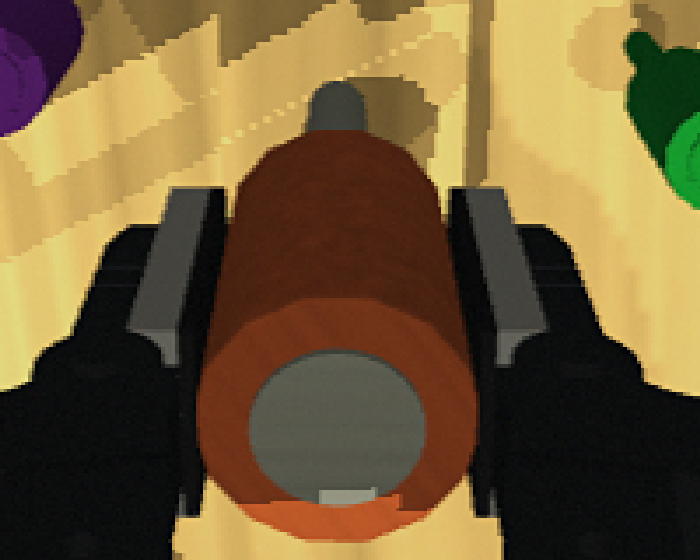

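The drum is held. The shank is at column 276.3, where 276.5 was expected, so it is centred along the closing direction. I'll check the other axis and the tilt from depth in the tool frame.

Run:
```python
from h import *
import pickle
st,c=pickle.load(open("w4.pkl","rb"));X=np.array(c["tool_from_camera"])
f=c["frame"].astype(int);hsv=cv2.cvtColor(c["frame"],cv2.COLOR_RGB2HSV)
M=np.zeros((420,560),bool);M[220:360,230:325]=1
P=cloud(c,X,M);P=P[(P[:,2]<60)&(abs(P[:,1])<17)]
top=P[P[:,2]<-34];print("ztop",np.median(top[:,2]));top=P[abs(P[:,2]-np.median(top[:,2]))<1.5]
print("top disc",cv2.minEnclosingCircle(top[:,:2].astype(np.float32)),top.min(0),top.max(0))
for a,b in ((-32,-22),(-22,-12),(-12,-2),(12,30),(30,46),(40,60)):
    S=P[(P[:,2]>a)&(P[:,2]<b)&(P[:,0]>-25)]
    if len(S)<12: print(a,b,len(S));continue
    A=np.c_[2*S[:,:2],np.ones(len(S))];s=np.linalg.lstsq(A,(S[:,:2]**2).sum(1),rcond=None)[0]
    k=abs(S[:,1])<3
    print(a,b,len(S),"circ",s[:2].round(2),np.sqrt(s[2]+s[0]**2+s[1]**2).round(2),"near x",np.median(S[k,0]).round(2), "y mid",((S[:,1].min()+S[:,1].max())/2).round(2))
```

```text
ztop -36.71403611991722
top disc ((0.4116708040237427, -0.07202612608671188), 19.948184967041016) [-15.16383949 -16.70789577 -38.21188334] [ 15.3328091   16.58493316 -35.21832297]
-32 -22 1198 circ [-1.15 -0.09] 16.55 near x 14.56 y mid -0.02
-22 -12 972 circ [-1.37 -0.07] 16.73 near x 14.5 y mid 0.02
-12 -2 773 circ [-1.31 -0.08] 16.61 near x 14.51 y mid -0.0
12 30 0
30 46 130 circ [-0.   -0.68] 4.81 near x 4.54 y mid -0.66
40 60 143 circ [-0.09 -0.65] 4.85 near x 4.4 y mid -0.69
```

```bash
cat >> h.py <<'E'
m=np.array([604.9,-230.9,160.]);B=frame(np.radians(-14.2));RT=tool(B,-np.pi/2)
def tcp(d,dx=0,dy=0,off=(-.5,-.4,57.5)):
    "TCP for shank end at (dx,dy,d) in the mouth frame"
    return m+B@[dx,dy,d]-RT@np.array(off)
E
python3 - <<'E'
from h import *
import pickle
print(r.solve_ik(tcp(70),RT),r.solve_ik(tcp(-36),RT))
r.goto(tcp(70),RT);r.move_linear(tcp(15),speed=120);r.hold(.2)
st=r.read_state();c=r.camera("wrist");pickle.dump((st,c),open("w5.pkl","wb"))
cv2.imwrite("pics/w5c.png",cv2.resize(c["frame"][160:320,180:380],None,fx=3.5,fy=3.5,interpolation=0)[:,:,::-1])
hit=r.move_linear(tcp(-35),speed=25,guard=10)
s=r.read_state();print(hit,"mouth-frame tip",(B.T@(np.array(s["ee_pos"])+np.array(s["tool_rot"])@[-.5,-.4,57.5]-m)).round(2),"F",(B.T@s["wrist_force"]).round(1),"dF ",s["gripper_width"],s["t"])
E
```

```text
[-0.50861665 -0.20818987  1.65789364  0.15005675  1.15292981  1.28695868] [-0.47890534  0.00346652  1.64214756  0.14924528  0.95478777  1.28720178]
False mouth-frame tip [ 1.300e-01 -3.000e-02 -3.486e+01] F [-0.9 -0.1 -0.3] dF  28.56665841833852 15.1917
```

View pics/w5c.png

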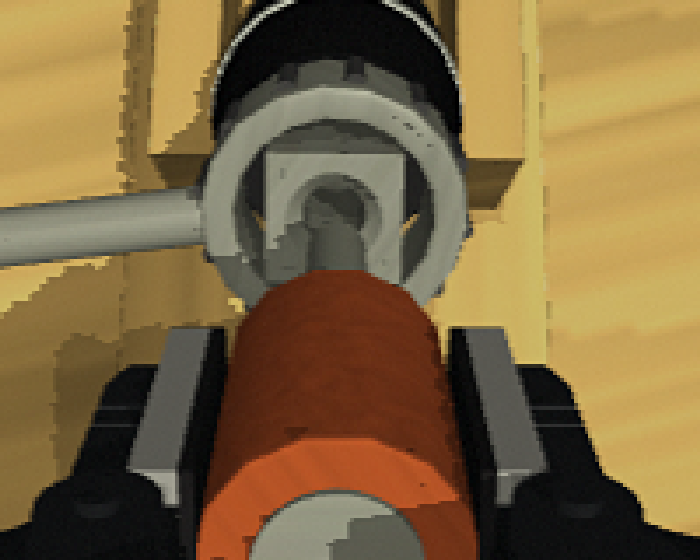

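The shank went in without force: in the picture it points straight into the bore at about (276,219). I'll seat it, release, back off and measure the knob.

Run:
```python
from h import *
import pickle
hit=r.move_linear(tcp(-41),speed=20,guard=8)
s=r.read_state();print(hit,"tip",(B.T@(np.array(s["ee_pos"])+np.array(s["tool_rot"])@[-.5,-.4,57.5]-m)).round(2),"F",(B.T@s["wrist_force"]).round(1))
r.grip(50);p=np.array(s["ee_pos"]);r.hold(.2)
r.move_linear(p+B[:,2]*100,speed=250);r.hold(.2)
st=r.read_state();c=r.camera("wrist");pickle.dump((st,c),open("w6.pkl","wb"));save(c,"w6.png");T=cam2world(c,st)
P=cloud(c,T,np.ones((420,560),bool));L=(P-m)@B;rho=np.hypot(L[:,0],L[:,1]);th=np.degrees(np.arctan2(L[:,1],L[:,0]))
S=(abs(rho-85)<16)&(L[:,2]>0)&(L[:,2]<42)&(th>20)&(th<130)
print("knob n",S.sum(),"mean",L[S].mean(0).round(1),"top",L[S][:,2].max()); t=S&(L[:,2]>34);print("top face",L[t].mean(0).round(1),t.sum(),np.degrees(np.arctan2(*L[t].mean(0)[[1,0]])))
h=(rho<25)&(L[:,2]>50)&(L[:,2]<75);print("drum top",L[h].mean(0).round(1),h.sum(),np.percentile(L[h][:,2],[5,50,95]).round(1),st["t"])
```

```text
True tip [  0.38  -0.09 -35.69] F [-1.2  0.3  6.1]
knob n 946 mean [-9.6 82.3 27.8] top 38.93951556833955
top face [-11.5  84.4  36.9] 486 97.7846861930689
drum top [-6.4  0.5 58.3] 1729 [53.1 58.8 60.4] 16.6917
```

View pics/w6.png

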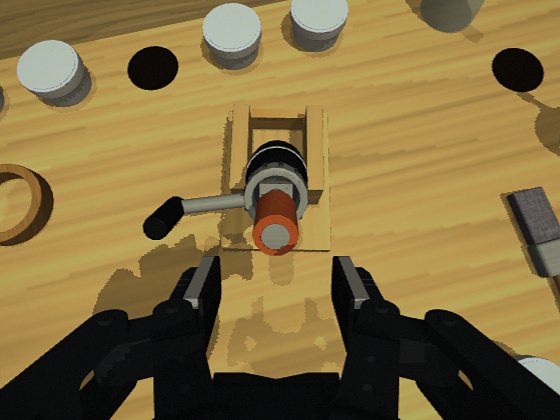

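The drum is home: its top is 58.8 mm above the mouth, against a nominal 59. The knob is at 97.8°, so the nut is at about 0.25 rad. In the picture the drum top is at (275,235) and the knob at (157,224). I'll cage the knob and swing it.

Run:
```python
from h import *
def pose(deg,h,rad=85):
    a=np.radians(deg);return m+B@[rad*np.cos(a),rad*np.sin(a),h],tool(B,a-np.pi/2)
for d,h in ((97.8,90),(97.8,12),(60,12),(34,12),(34,90)): print(d,h,r.solve_ik(*pose(d,h)))
def rep(s): s=r.read_state();l=B.T@(np.array(s["ee_pos"])-m);print(round(np.degrees(np.arctan2(l[1],l[0])),1),(B.T@s["wrist_force"]).round(1),round(s["gripper_width"],1),round(s["t"],1))
r.grip(45)
r.goto(*pose(97.8,95));
print(r.move_linear(pose(97.8,12)[0],speed=120,guard=10));rep(0)
r.grip(23,squeeze=20);rep(0)
for d in list(np.arange(92,40,-6))+[38,36,34,32]:
    p,R=pose(d,12)
    hit=r.move_linear(p,R,speed=60,guard=25);rep(0)
    if hit: print("hit at",d);break
```

```text
97.8 90 [-0.31232102 -0.18424706  1.71311539  0.03925414  1.05548405 -0.21019495]
97.8 12 [-0.30673629 -0.0151465   1.69046462  0.03955412  0.90892823 -0.21041906]
60 12 [-0.32180895  0.09002782  1.52363257  0.04745697  0.97118174  0.43403984]
34 12 [-0.36607023  0.14802962  1.43066069  0.07393857  1.00877502  0.8375324 ]
34 90 [-0.37570236  0.00227341  1.45206835  0.07466274  1.13349394  0.83711457]
False
97.4 [0.5 0.2 0. ] 44.9 19.1
97.6 [-0.7  0.2  0.4] 23.3 19.5
91.9 [0.8 0.3 0.1] 23.0 19.8
86.0 [-0.   0.7 -0. ] 23.1 20.1
80.0 [0.4 0.2 0. ] 22.6 20.4
74.0 [ 0.6 -0.  -0.2] 22.9 20.7
68.0 [-0.1 -0.2  0.2] 22.8 21.0
62.0 [-0.2  0.   0.2] 22.8 21.3
56.0 [-0.6 -0.3  1.5] 23.0 21.6
50.0 [ 0.1 -0.9 -0.3] 23.3 21.9
44.0 [-0.5  0.4 -0.7] 22.8 22.2
38.0 [-0.2 -1.3  0.2] 23.2 22.5
36.2 [-1.   0.9  0.7] 22.8 22.7
35.5 [-6.4  6.3  5.5] 22.9 23.0
35.4 [-15.   13.4  12. ] 23.1 23.2
```

The knob met its stop, with force building to about 20 N. I'll relieve the load, open, retreat and verify.

Run:
```python
from h import *
a=np.radians(36.5)
r.move_linear(m+B@[85*np.cos(a),85*np.sin(a),12],tool(B,a-np.pi/2),speed=30)
r.grip(45);s=r.read_state();print((B.T@s["wrist_force"]).round(1))
r.move_linear(np.array(s["ee_pos"])+B[:,2]*110,speed=150)
r.goto(tcp(70),RT);r.hold(.3)
st=r.read_state();c=r.camera("wrist");save(c,"w7.png");T=cam2world(c,st)
P=cloud(c,T,np.ones((420,560),bool));L=(P-m)@B;rho=np.hypot(L[:,0],L[:,1]);th=np.degrees(np.arctan2(L[:,1],L[:,0]))
t=(abs(rho-85)<16)&(L[:,2]>34)&(L[:,2]<42)&(th>0)&(th<130);k=L[t].mean(0);print("knob top",k.round(1),t.sum(),"nut",np.radians(112-np.degrees(np.arctan2(k[1],k[0]))))
h=(rho<22)&(L[:,2]>57)&(L[:,2]<63);print("drum top",L[h].mean(0).round(1),h.sum(),np.median(L[h][:,2]),st["t"],st["wrist_force"])
```

```text
[-0.3  0.1  0.3]
knob top [66.4 51.2 37.4] 596 nut 1.2973381804532158
drum top [-6.1  1.1 59. ] 1420 58.98592702282188 25.675 [-0.04379423  0.59532203  0.10430409]
```

View pics/w7.png

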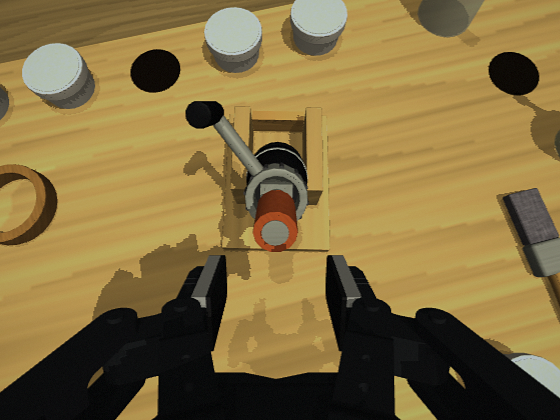

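The knob is at its stop (nut ≈ 1.30 rad), the drum top is at 59.0 mm so the shank is home, and its lean of about 0.07 rad is within tolerance. Handing in.

```bash
python3 -c "
from h import *
print(r.sign_off())"
```

```text
the job is handed in; nothing more can be done
None
```

I handed the job in at about 26 s on the robot's clock: the sanding drum is fully home in the collet, the nut is at its stop (about 1.30 rad), and the arm was clear of everything; no verdict came back.

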